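Clip the cover onto the refill dispenser

TASK

Pick up the blue cover by its rib, set it on the yellow rim of the refill dispenser so that its two orange clips stand at the short ends, and press it straight down, firmly but never harder than 30 N, until both clips have snapped under the rim and the sprung stack of refills is held down. Then let go and leave it closed. Do not disturb the spray can, the carton or the tape roll.

Things in the scene. Friction and masses are not known exactly. Their poses are not given: they have to be found in the camera images.
- cover_rib (a point): Centre of the grip rib of the loose blue plastic cover (0.15 kg), which lies right way up. Rib 50 mm long (x), 14 wide (y), 32 tall, centred on a plate 112 x 85 mm, 4 thick. The point is half-way up the rib: 16 mm above the plate's top, 20 above its underside, 42 above the foot of the cover. z up. The cover fits either way round (half turn).
- cover_foot (a point): Centre of the cover's foot, level with the lower edges of its two long side skirts, 22 mm below the plate's underside. The skirts go over the box rim with 1.5 mm play each side and flare out below as a lead-in. Orange clip arms, 24 mm wide, hang from pins at the short ends (x = +58, -58 mm); their bevelled hooks end about 4 mm above this foot.
- box_axis (a point): Point on the upright centre line of the white dispenser box (100 x 72 mm), 100 mm above the bench; x along the box's long side, z up. Rim: outward yellow flange 110 (x) x 76 (y) mm, 5 thick. The box stands on screw legs wound out by an unknown amount: the rim's top is anywhere from 0 to 18 mm above this point and is found by feel. Closed, the cover's plate lies on the rim.
- stand_foot (a point): Centre of the underside of the grey stand (150 x 110 x 10 mm) under the dispenser box, fixed to the bench; axes as the box's. Box and stand do not give under a push and crack above 30 N (downward and sideways push together).
- stack (a joint): How far the sprung stack of grey refill cassettes (86 x 60 mm) in the box is pushed down, in m: 0 free (6 mm proud of the rim), 0.005 to 0.006 under the closed cover. It pushes back with 3 N at first, 5.5 N at 6 mm, plus 1 N for each 8 mm/s of pressing speed (damped), so a cover that is not clipped is pushed up again.
- clip_a (a joint): Angle of the clip arm at the cover's +x end, rad: 0 at rest and when snapped home, to about 0.2 while its hook is forced out over the rim; sprung. Pushing the cover on takes 8 to 13 N in all. The hooks snap in only within the last 1 mm before the plate meets the rim; there the push first drops, then rises steeply.
- clip_b (a joint): The same for the orange clip arm at the cover's -x end.
- spray_can_mid (a point): Bystander: white spray can, 52 mm across, 150 mm tall, standing on the bench; point at its middle, z up. Leave it alone.
- carton_mid (a point): Bystander: cardboard carton, 60 x 110 x 70 mm tall; point at its centre. Leave it alone.
- tape_roll_mid (a point): Bystander: tape roll lying flat, 96 mm across, 48 mm tall; point at its centre. Leave it alone.
Things that resemble listed ones, but are neither listed nor needed, are in the scene too. There is more than one size of the part that bears cover_rib; the job needs the middle-sized.

How it is judged:
By the outcome, as a careful person would: the job done as asked, in the order asked, and still so for the second after the job is handed in, with the robot touching nothing.
It also fails if it takes over 48 s, if anything falls off the work surface, if the arm or the gripper's body presses on something with over 40 N, if the wrist force passes 120 N, or if a joint passes its speed limit or range.

ROBOT

A 7-joint arm with a two-finger parallel gripper is mounted at the origin on the work surface. World frame = base frame: x ahead of the robot, y to its left, z up, the work surface at z = 0. Lengths are in m, angles in rad, forces in N, time in s.
With the tool pointing down it reaches from about 0.375 to 0.925 m from the base axis. Payload 3.1 kg.
Tool frame: the origin (TCP) lies between the finger pads; the fingertips stand 19 mm ahead of it and the grasp point (between the pads) is the TCP; z points along the fingers, y is the direction in which the jaws open and shut (so a half turn about z gives the same grasp; the last joint's range is limited). The gripper opens to 85 mm and grips with 20 to 120 N. Pads are 22 mm wide; open, the fingers measure 114 mm over their backs; the gripper's body (76 mm by 85 mm) begins 54 mm behind the grasp point. The pads swing forward as they close: fully open they stand 13 mm farther back than shut.
Start: joints at [1.093, 0.383, 0.044, 1.598, -0.018, 1.161, -0.05], TCP at [0.241, -0.604, 0.214] pointing down, gripper open.
Joint ranges: [-2.61, 2.61], [-0.41, 2.15], [-1.48, 1.57], [0, 2.5], [-1.57, 4.71], [0.05, 1.97], [-2.85, 2.85]. Speed limits (rad/s): [2.79, 2.79, 3.14, 3.14, 3.14, 3.14, 3.14].

INTERFACE

Orientations are given as a unit quaternion [x, y, z, w].
In Python, from bench import move_ptp, movel, move_j, move_gripper, pause, inverse_kinematics, read_camera, camera_params, MotionError, sign_off, look_for, tip_of, read_time_s, read_qpos, read_joint_vel, read_effort, read_eef_pos, read_tcp_rot, read_ft_force, read_ft_torque, read_finger_gap gives the robot as it stands. Calls block until the motion is done:
- move_ptp(position, orientation): joint-space move of the TCP to a pose.
- movel(position, orientation=None, speed=0.15): straight line of the TCP; orientation=None keeps the orientation; speed is the mean speed in m/s.
- move_j(angles): joint-space move.
- move_gripper(opening, effort=None): finger opening in m; effort is the grip in N (None keeps the last); returns when the fingers have stopped.
- pause(seconds).
- inverse_kinematics(position, orientation): joint angles nearest the present ones, or None.
- read_camera(name): name is "side" or "top" or "wrist"; returns the picture (384x512x3 uint8, red, green, blue); there is no depth.
- camera_params(name): a dict with "K" (3x3 intrinsics, pixels), "camera_from_world" (4x4, takes a point from world to camera coordinates). Camera axes: x right, y down, z forward; pixel columns grow to the right and rows downward; lengths in m; the calibration is good to about 2 mm. A picture is of the moment at which its call begins: read the wrist's pose just before it. camera_params takes no time and is no camera call; for the wrist camera it gives the pose at the moment of the call.
A pose or a line that the arm cannot do raises MotionError and nothing moves.
- sign_off(): hands the job in, once; it reports no verdict.
Trained networks look in the newest picture that a camera, given by its name, has taken for a name from the list of things; names that differ only in an ending like _2 or _b are one class to them, and where a whole thing is asked for, a point or a joint stands for the part that bears it (a point fixed in the world has none). Each returns a list of dicts, best first, with "confidence" (0 to 1); they miss things now and then, are a little off and sometimes report something else, mostly with a low value. They report only what shows in the picture. A call takes as long as a camera call. They do not tell look-alikes from the thing itself.
- look_for(camera, name): "at" ([column, row] in pixels, amid what is visible of it).
- tip_of(camera, name): "at" ([column, row] in pixels: a listed point, or the origin of a listed thing).
Readings, each from a call of its own:
- read_time_s(): time.
- read_qpos(): joint angles.
- read_joint_vel(): joint speeds.
- read_effort(): joint torques, N m.
- read_eef_pos(): TCP position.
- read_tcp_rot(): TCP orientation.
- read_ft_force(): force on the tool from outside, world axes, zero at the start.
- read_ft_torque(): the same for the moment, N m.
- read_finger_gap(): finger opening in m.
Only numpy, scipy, OpenCV 4.12 (cv2) and the standard library are available. Lean on these libraries where they do the work, as an engineer would, in place of code of your own. Each camera call takes 0.05 s, during which the arm holds its last target. There are 200 camera calls.

## Working session

There is one attempt and no reset: what is moved stays moved. The work goes in short steps, each a Python script; the robot and the scene stay as the last script left them, time stands still between calls to the robot, and variables do not carry over. Pictures are saved under pics/ and viewed, about 8 in all and at most 12, crops included, and the job is handed in when it is done.

```bash
mkdir -p pics; ls; cat > h.py <<'E'
from bench import *
import numpy as np, cv2
def snap(c,n):
    im=read_camera(c); cv2.imwrite(f'pics/{n}.png',im[:,:,::-1]); return im
def ray(c,px,P=None):
    P=P or camera_params(c); K=np.array(P["K"]); T=np.array(P["camera_from_world"])
    R=T[:3,:3]; o=-R.T@T[:3,3]; d=R.T@np.linalg.solve(K,[px[0],px[1],1]); return o,d
def onz(c,px,z,P=None):
    o,d=ray(c,px,P); return o+d*(z-o[2])/d[2]
def proj(c,X,P=None):
    P=P or camera_params(c); K=np.array(P["K"]); T=np.array(P["camera_from_world"])
    p=K@(T[:3,:3]@np.array(X)+T[:3,3]); return p[:2]/p[2]
E
python3 - <<'E'
from h import *
a=snap('top','top0'); 
names={'cover_rib':.042,'cover_foot':0,'box_axis':.1,'stand_foot':0,'clip_a':.03,'spray_can_mid':.075,'carton_mid':.035,'tape_roll_mid':.024}
for c in ('top','side'):
    if c=='side': b=snap('side','side0')
    print(c,'cam',ray(c,[256,192])[0].round(3))
    for n,z in names.items():
        for r in tip_of(c,n)[:4]: print(n,np.round(r['at'],1),round(r['confidence'],2),onz(c,r['at'],z).round(3))
cv2.imwrite('pics/both.png',cv2.resize(np.vstack([a,b]),None,fx=.78,fy=.78)[:,:,::-1])
print(read_eef_pos(),read_tcp_rot(),read_time_s(),read_ft_force())
E
```

```text
pics
top cam [0.486 0.046 1.155]
cover_rib [210.7 294.7] 0.92 [0.334 0.14  0.042]
cover_rib [192.9 232.5] 0.85 [0.474 0.179 0.042]
cover_rib [106.3 200.8] 0.67 [0.55  0.375 0.042]
cover_foot [192.6 232.1] 0.61 [0.475 0.184 0.   ]
cover_foot [209.  294.6] 0.55 [0.329 0.147 0.   ]
box_axis [363.2 195.9] 0.61 [ 0.548 -0.196  0.1  ]
stand_foot [356.9 197.4] 0.88 [ 0.55  -0.204  0.   ]Traceback (most recent call last):
  File "<stdin>", line 8, in <module>
ValueError: it knows: box_axis, carton_mid, cover_foot, cover_rib, spray_can_mid, stand_foot, tape_roll_mid
```

View pics/top0.png

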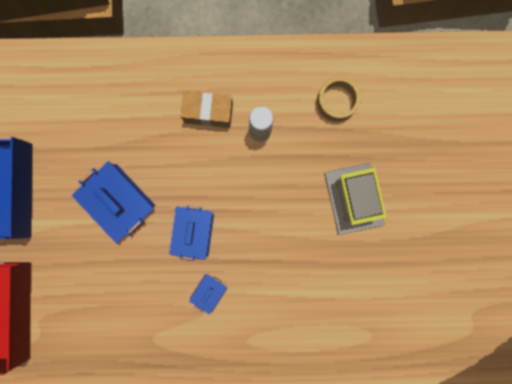

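The top view shows three blue covers: the middle-sized one is at pixel (192,232), with a smaller one at (209,294) and a larger one at (113,202). The dispenser with its yellow rim is at (363,196), and the bystanders are along the top.

```bash
cat >> h.py <<'E'
from scipy.spatial.transform import Rotation as Rn
def mask(im,kind):
    h=cv2.cvtColor(im,cv2.COLOR_RGB2HSV)
    lo,hi={'blue':((105,120,50),(130,255,255)),'yellow':((24,130,120),(36,255,255)),'orange':((3,130,120),(18,255,255))}[kind]
    return cv2.inRange(h,lo,hi)
def rects(im,kind,c,z,P=None,amin=150):
    out=[]
    for k in cv2.findContours(mask(im,kind),cv2.RETR_EXTERNAL,cv2.CHAIN_APPROX_NONE)[0]:
        if cv2.contourArea(k)<amin: continue
        W=np.array([onz(c,p[0],z,P)[:2] for p in k])
        (cx,cy),(w,h),a=cv2.minAreaRect((W*1000).astype(np.float32))
        if w<h: w,h,a=h,w,a+90
        out.append((round(cx/1000,4),round(cy/1000,4),round(w,1),round(h,1),round((a+90)%180-90,2)))
    return out
def down(yaw): # tool z down, tool x at yaw in world
    return (Rn.from_euler('z',yaw)*Rn.from_quat([1,0,0,0])).as_quat()
E
python3 - <<'E'
from h import *
a=snap('top','top1')
print('blue',rects(a,'blue','top',.026)); print('yellow',rects(a,'yellow','top',.109))
for n,z in {'spray_can_mid':.075,'carton_mid':.035,'tape_roll_mid':.024}.items():
    for r in tip_of('top',n)[:1]: print(n,onz('top',r['at'],z).round(3))
print(read_eef_pos(),read_tcp_rot(),read_time_s(),read_ft_force())
P=camera_params('wrist');T=np.array(P['camera_from_world']);print('wrist cam pos',-T[:3,:3].T@T[:3,3],T[2,:3],P['K'])
for yaw in (0,np.pi/2,-np.pi/2):
    print(yaw,inverse_kinematics([.55,-.2,.35],down(yaw)),inverse_kinematics([.474,.179,.3],down(yaw)))
E
```

```text
blue [(0.3349, 0.1482, 70.7, 54.6, -33.52), (0.4747, 0.1846, 111.1, 83.9, -8.3), (0.5528, 0.3662, 163.9, 119.7, 42.74), (0.5846, 0.6115, 231.9, 30.4, 1.0)]
yellow [(0.5473, -0.1937, 109.0, 77.3, 11.22)]
spray_can_mid [0.71  0.027 0.075]
carton_mid [0.765 0.144 0.035]
tape_roll_mid [ 0.782 -0.165  0.024]
[ 0.24096172 -0.60362832  0.21406927] [ 9.82018060e-01  1.88786974e-01 -2.18507183e-05 -8.97656142e-05] 0.45 [ 0.32080212 -0.48065957 -0.03461567]
wrist cam pos [ 0.31804603 -0.57258313  0.37358555] [-0.29846606 -0.11761824 -0.94714516] [[265.9878137    0.         253.80668781]
 [  0.         265.9878137  189.49125016]
 [  0.           0.           1.        ]]
0 [ 0.47434916  0.18673936 -0.22705344  1.57114542  0.0425091   1.38855536
 -1.32739275] [ 0.48865215  0.1276647  -0.98864333  1.79250258  0.11122504  1.28033522
 -2.09900402]
1.5707963267948966 [ 0.61982845  0.20077101 -0.39809596  1.56406734  0.07863443  1.392623
  0.2149677 ] [ 0.58395614  0.15243649 -1.10114247  1.78989587  0.14160244  1.2850121
 -0.55262947]
-1.5707963267948966 [-0.75603998  0.44654377  1.3952246   1.62161218 -0.44268483  1.44935014
 -2.46367261] [ 0.69944625  0.2005314  -1.25063122  1.78718955  0.19774064  1.29570636
  2.5421334 ]
```

```bash
python3 - <<'E'
from h import *
y=np.radians(11.2)
move_ptp([.547+.03*np.cos(y),-.194+.03*np.sin(y),.26],down(y)); print(read_time_s())
P=camera_params('wrist'); a=snap('wrist','w_box')
for z in (.1,.105,.109,.113,.118): print(z,rects(a,'yellow','wrist',z,P,800))
r=tip_of('wrist','box_axis'); print([(q['confidence'],onz('wrist',q['at'],.1,P)) for q in r])
y=np.radians(-8.3)
move_ptp([.4747+.03*np.cos(y),.1846+.03*np.sin(y),.19],down(y)); print(read_time_s())
P=camera_params('wrist'); b=snap('wrist','w_cov')
print(rects(b,'blue','wrist',.026,P,800),read_eef_pos())
r=tip_of('wrist','cover_rib'); print([(q['confidence'],onz('wrist',q['at'],.042,P)) for q in r],read_ft_force())
cv2.imwrite('pics/w2.png',cv2.resize(np.vstack([a,b]),None,fx=.78,fy=.78)[:,:,::-1])
E
```

```text
2.3833
0.1 []
0.105 []
0.109 []
0.113 []
0.118 []
[(0.8, array([ 0.54535766, -0.191441  ,  0.1       ]))]
3.9083
[(0.3419, 0.1508, 70.9, 54.8, -33.41), (0.4771, 0.1865, 111.4, 82.8, -8.35), (0.5502, 0.3633, 163.3, 132.6, 42.77)] [0.50552945 0.1785248  0.19022179]
[(0.89, array([0.54409215, 0.37576351, 0.042     ])), (0.77, array([0.34625458, 0.14992107, 0.042     ])), (0.63, array([0.47043869, 0.18866337, 0.042     ]))] [-0.55962465  0.26623731  0.58758089]
```

View pics/w2.png

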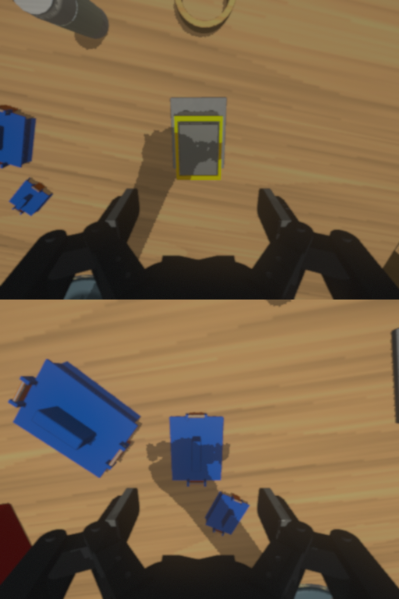

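```bash
python3 - <<'E'
from h import *
# camera in tcp frame, then rebuild box-view camera pose
Tw=np.eye(4);Tw[:3,:3]=Rn.from_quat(read_tcp_rot()).as_matrix();Tw[:3,3]=read_eef_pos()
P=camera_params('wrist'); C=np.array(P['camera_from_world'])@Tw
y=np.radians(11.2);B=np.eye(4);B[:3,:3]=Rn.from_quat(down(y)).as_matrix();B[:3,3]=[.547+.03*np.cos(y),-.194+.03*np.sin(y),.26]
P['camera_from_world']=C@np.linalg.inv(B)
a=cv2.imread('pics/w_box.png')[:,:,::-1].copy()
h=cv2.cvtColor(a,cv2.COLOR_RGB2HSV); m=cv2.inRange(h,(22,170,60),(40,255,255)); m[:130]=0;m[260:]=0
ks=[k for k in cv2.findContours(m,0,cv2.CHAIN_APPROX_NONE)[0]]
k=cv2.convexHull(np.vstack([q for q in ks if cv2.contourArea(q)>5]))
print(len(ks),cv2.boundingRect(k))
for z in (.1,.105,.109,.113,.118):
    W=np.array([onz('wrist',p[0],z,P)[:2] for p in k]); print(z,cv2.minAreaRect((W*1000).astype(np.float32)))
print(read_eef_pos())
move_gripper(.05,60)
y=np.radians(-8.3); q=down(y)
move_ptp([.4755,.1855,.12],q)
movel([.4755,.1855,.049],q,.1)
print(read_ft_force(),read_eef_pos())
move_gripper(0.0,70); print(read_finger_gap(),read_ft_force(),read_ft_torque(),read_time_s())
E
```

```text
1 (224, 148, 61, 83)
0.1 ((549.0663452148438, -193.6744842529297), (110.03338623046875, 75.79000854492188), 11.176713943481445)
0.105 ((550.765625, -193.32955932617188), (108.31156921386719, 74.60400390625), 11.176722526550293)
0.109 ((552.1250610351562, -193.05364990234375), (106.93409729003906, 73.65521240234375), 11.176716804504395)
0.113 ((553.4844360351562, -192.7777099609375), (105.55663299560547, 72.7064437866211), 11.176713943481445)
0.118 ((555.18359375, -192.4328155517578), (103.83476257324219, 71.52043151855469), 11.176718711853027)
[0.50549781 0.17852686 0.19020421]
[ 1.33705544 -0.46794106  0.21579791] [0.47631019 0.18587059 0.04963245]
-4.4295448740137085e-05 [ 0.37367838 -0.52809253  0.43891474] [0.02113543 0.00076912 0.04518776] 6.2417
```

```bash
python3 - <<'E'
from h import *
a=snap('side','s1'); b=snap('wrist','w1')
p=proj('side',read_eef_pos()); print(p,proj('wrist',read_eef_pos()))
u=int(p[0]);v=int(p[1]); c=a[max(0,v-75):v+75,max(0,u-100):u+100]
c=cv2.resize(c,(512,384),interpolation=cv2.INTER_CUBIC)
cv2.imwrite('pics/g1.png',cv2.resize(np.vstack([np.hstack([a,b]),np.hstack([c,a])]),None,fx=.78,fy=.78)[:,:,::-1])
E
```

```text
[291.68941718 237.80718785] [254.70450104 230.20495246]
```

View pics/g1.png

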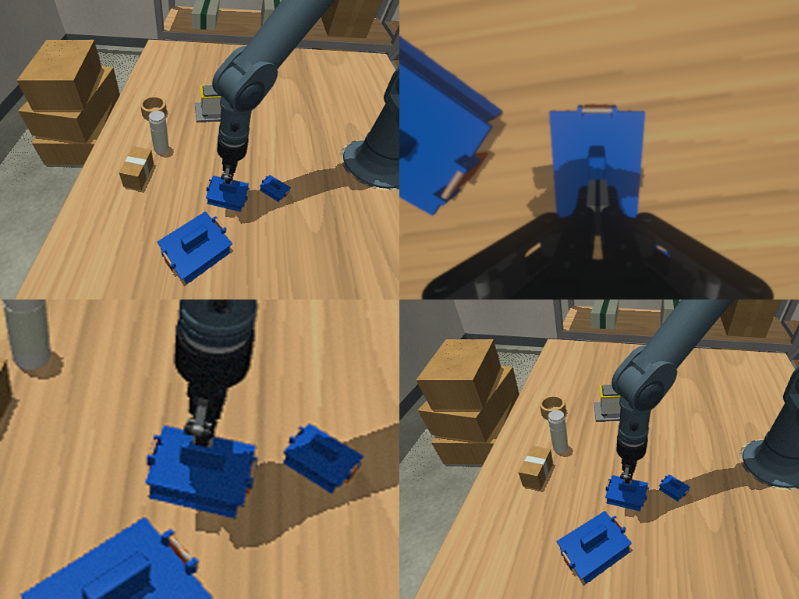

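```bash
python3 - <<'E'
from h import *
print(read_finger_gap(),read_eef_pos(),read_time_s())
for o in (.03,.0): move_gripper(o,70); print(o,read_finger_gap())
f0=np.array(read_ft_force()); p=np.array(read_eef_pos())
b=cv2.imread('pics/w1.png')[150:300,165:345]
movel(p+[0,0,.03],None,.08); print(np.array(read_ft_force())-f0,read_finger_gap())
c=snap('wrist','w3')[150:300,165:345,::-1]
cv2.imwrite('pics/g2.png',cv2.resize(np.hstack([b,c]),None,fx=2.2,fy=2.2,interpolation=2))
E
```

```text
3.2583593018072124e-05 [0.47547203 0.18548472 0.04900757] 6.3417
0.03 0.030412837393809462
0.0 0.0003849012377685811
[ 0.27531495  0.78126552 -0.43556934] -6.231886001554261e-05
```

View pics/g2.png

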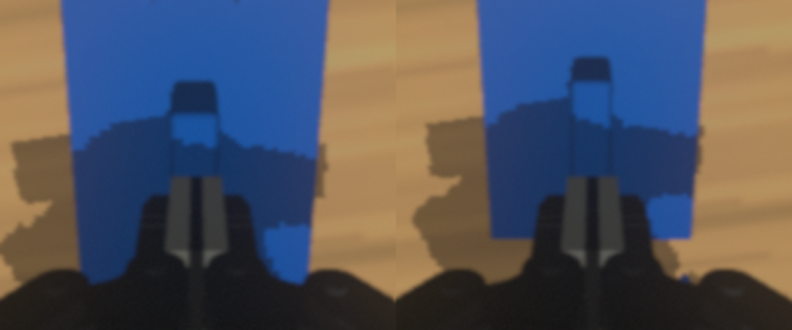

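```bash
python3 - <<'E'
from h import *
a=cv2.imread('pics/w3.png'); P=camera_params('wrist')
y=np.radians(-8.3);R=np.array([[np.cos(y),-np.sin(y)],[np.sin(y),np.cos(y)]])
def box(im,c,lx,ly,z,col,P,ctr):
    pts=[proj(c,[*(R@np.array(v)*.5+ctr),z],P) for v in ((lx,ly),(lx,-ly),(-lx,-ly),(-lx,ly))]
    cv2.polylines(im,[np.round(np.array(pts)*16).astype(int)],True,col,1,cv2.LINE_AA,4)
ctr=np.array([.4755,.1855])
s=cv2.imread('pics/s1.png'); Q=camera_params('side')
for im,c,PP in ((a,'wrist',P),(s,'side',Q)):
    box(im,c,.112,.085,.026,(0,255,255),PP,ctr); box(im,c,.05,.014,.058,(0,0,255),PP,ctr); box(im,c,.05,.014,.026,(0,255,0),PP,ctr)
e=read_eef_pos(); print(e)
t=proj('wrist',np.array(e)-[0,0,.019],P); cv2.circle(a,(int(t[0]),int(t[1])),2,(255,255,255),-1)
t=proj('side',[.4755,.1855,.030],Q); cv2.circle(s,(int(t[0]),int(t[1])),1,(255,255,255),-1)
a=cv2.resize(a[110:290,160:350],(576,546)); s=cv2.resize(s[200:280,255:335],(220,220),interpolation=2); s=np.vstack([s,np.zeros((326,220,3),np.uint8)])
cv2.imwrite('pics/g3.png',np.hstack([a,s]))
E
```

```text
[0.47557198 0.18538811 0.07926167]
```

View pics/g3.png

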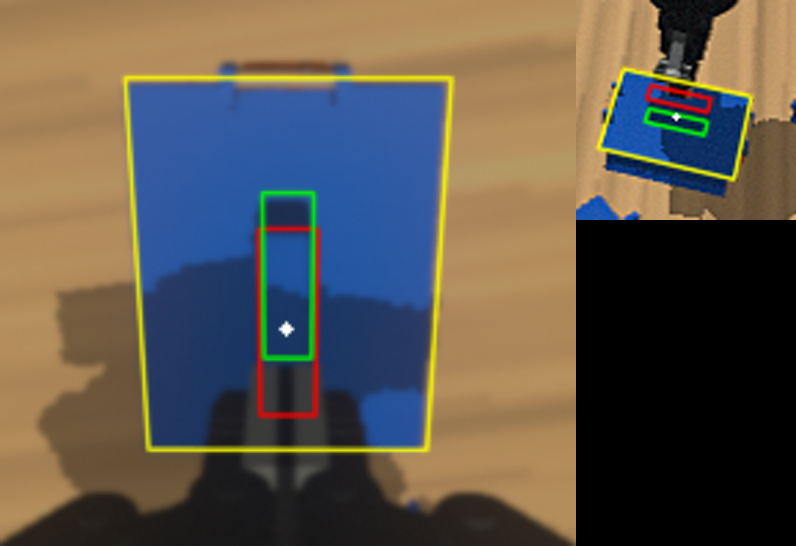

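The overlay shows the cover is where I measured it. The fingertips look 20–30 mm higher than the given tool data implies, so they closed above the rib. I'll go down by feel.

```bash
python3 - <<'E'
from h import *
q=down(np.radians(-8.3)); move_gripper(.03,70)
movel([.4755,.1855,.049],q,.15); pause(.2); f0=np.array(read_ft_force()); z=.049
while z>.004:
    z-=.003; movel([.4755,.1855,z],q,.04); f=np.array(read_ft_force())-f0
    print(round(z,3),f.round(2),np.round(read_eef_pos()[2],4))
    if f[2]>2 or np.linalg.norm(f)>5: break
z+=.003; movel([.4755,.1855,z],q,.04)
move_gripper(0,70); print(z,read_finger_gap(),np.array(read_ft_force())-f0,read_time_s())
snap('wrist','w4'); cv2.imwrite('pics/w4c.png',cv2.resize(cv2.imread('pics/w4.png')[110:290,160:350],None,fx=2,fy=2))
E
```

```text
0.046 [-0.57  1.03 -0.14] 0.0461
0.043 [-1.03  0.7   1.29] 0.0427
0.04 [-0.63  0.96  1.15] 0.0397
0.037 [0.25 0.24 0.74] 0.0367
0.034 [-0.35  0.76 -0.36] 0.0337
0.031 [0.11 0.7  0.46] 0.0308
0.028 [-0.73  0.4   0.56] 0.0278
0.025 [ 0.32  0.67 -0.23] 0.0248
0.022 [-0.92 -0.84  0.53] 0.0218
0.019 [ 0.09  0.69 -0.06] 0.0187
0.016 [-0.53  1.05  0.38] 0.0157
0.013 [-0.5   0.52  0.21] 0.0128
0.01 [-0.27  0.1   0.55] 0.0097
0.007 [-2.76 -1.84 10.63] 0.0084
0.009999999999999995 0.012629900031458986 [-0.3276021   0.00974549  1.58827248] 12.7
```

```bash
python3 - <<'E'
from h import *
e=np.array(read_eef_pos()); R=Rn.from_quat(read_tcp_rot()).as_matrix(); print(e,R[:,0].round(4))
P=camera_params('wrist'); a=cv2.imread('pics/w4.png')[:,:,::-1].copy(); m=mask(a,'blue')
v,u=np.nonzero(m); W=np.array([onz('wrist',p,.026,P) for p in zip(u,v)])-e
x=W@R[:,0]*1000; yy=W@(-R[:,1])*1000   # y' = left of tool x
s=(abs(yy)<60)&(abs(x)<70); x,yy=x[s],yy[s]
edge=[x[(yy>b)&(yy<b+2)].max() for b in list(range(-38,-22,2))+list(range(22,38,2))]
print('far edge',np.round(edge,1))
L=[yy[(x>b)&(x<b+2)].max() for b in range(5,48,3)];Rr=[yy[(x>b)&(x<b+2)].min() for b in range(5,48,3)]
print('left',np.round(L,1),'right',np.round(Rr,1))
f0=np.array(read_ft_force())
movel(e+[0,0,.15],None,.15); pause(.2); print(read_ft_force()-f0,read_finger_gap(),read_eef_pos(),read_time_s())
b=snap('wrist','w5'); c=snap('side','s5')
cv2.imwrite('pics/g5.png',cv2.resize(np.hstack([b,c]),None,fx=.78,fy=.78)[:,:,::-1])
E
```

```text
[0.47536226 0.18539326 0.00987903] [ 9.895e-01 -1.445e-01 -3.000e-04]
far edge [54.6 55.2 55.2 55.2 55.2 55.2 55.2 55.2 55.1 55.1 55.1 55.1 55.1 55.1
 55.1 55.1]
left [42.2 41.9 41.7 42.  41.7 41.5 41.8 41.6 41.9 41.7 41.9 41.7 41.9 41.7
 42. ] right [-41.2 -41.  -40.7 -40.9 -40.8 -40.5 -40.9 -40.6 -40.9 -40.7 -40.9 -40.7
 -40.9 -40.7 -40.9]
[ 0.5310038   0.78851176 -2.66628103] 0.013180714739574367 [0.47464567 0.18508615 0.15882125] 14.1
```

View pics/g5.png

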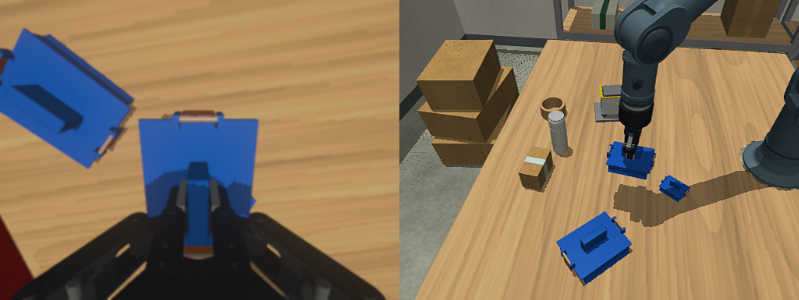

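The cover is held. Next I'll take one settled wrist look at the rim from behind, with the cover in hand.

```bash
python3 - <<'E'
from h import *
y=np.radians(11.2); u=np.array([np.cos(y),np.sin(y),0])
move_ptp(np.array([.549,-.194,.25])-.12*u,down(y)); pause(.4)
P=camera_params('wrist'); a=snap('wrist','w6'); print(read_eef_pos(),read_time_s(),read_finger_gap())
hh=cv2.cvtColor(a,cv2.COLOR_RGB2HSV); m=cv2.inRange(hh,(22,150,60),(40,255,255))
n,lab,st,_=cv2.connectedComponentsWithStats(m); print([tuple(s) for s in st[1:] if s[4]>30])
for i in range(1,n):
    if st[i][4]<150: continue
    k=cv2.findContours((lab==i).astype(np.uint8),0,cv2.CHAIN_APPROX_NONE)[0][0]
    for z in (.1,.104,.108,.113):
        W=np.array([onz('wrist',p[0],z,P)[:2] for p in k]); print(z,np.round(sum([list(q) if hasattr(q,'__len__') else [q] for q in cv2.minAreaRect((W*1000).astype(np.float32))],[]),2))
cv2.imwrite('pics/w6c.png',a[:,:,::-1])
E
```

```text
[ 0.43138915 -0.21706548  0.24992548] 16.1833 0.013151419638099984
[(np.int32(218), np.int32(3), np.int32(77), np.int32(115), np.int32(2143))]
0.1 [ 548.27 -195.03  109.37   75.85   11.31]
0.104 [ 547.82 -195.1   107.96   74.87   11.31]
0.108 [ 547.36 -195.17  106.54   73.89   11.31]
0.113 [ 546.79 -195.26  104.77   72.66   11.31]
```

View pics/w6c.png

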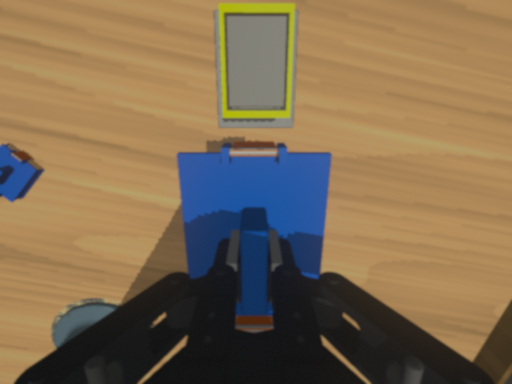

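```bash
cat > press.py <<'E'
from h import *
q=down(np.radians(11.3)); X=[.5482,-.1952]
move_ptp([*X,.17],q); movel([*X,.134],q,.1); pause(.3)
f0=np.mean([read_ft_force() for _ in range(3)],0); z=.134; t0=read_time_s(); print(t0,f0.round(2)); log=[]; pk=0
while z>.080:
    z-=.0015 if pk<2.5 else .0008
    movel([*X,z],q,.02 if pk<2.5 else .012); f=np.array(read_ft_force())-f0; e=np.array(read_eef_pos())
    print(round(z,4),'e',(e*1000).round(2),f.round(1),round(read_time_s()-t0,2)); pk=max(pk,f[2])
    if np.linalg.norm(f)>20 or np.hypot(*f[:2])>7: break
print(read_finger_gap(),read_ft_torque(),read_time_s())
E
python3 press.py
```

```text
17.6167 [ 0.24 -0.27 -1.42]
0.1325 e [ 548.08 -195.12  132.38] [-0.5  0.2 -0.3] 0.25
0.131 e [ 548.03 -195.16  130.8 ] [ 0.4  0.6 -0.4] 0.5
0.1295 e [ 548.05 -195.18  129.32] [0.  1.2 0.5] 0.75
0.128 e [ 548.06 -195.18  127.84] [ 0.1 -0.  -0.8] 1.0
0.1265 e [ 548.06 -195.16  126.31] [ 0.2  1.2 -0.9] 1.25
0.125 e [ 548.09 -195.15  124.84] [ 0.5 -0.1 -1. ] 1.5
0.1235 e [ 548.05 -195.13  123.31] [-0.3  1.2  0.3] 1.75
0.122 e [ 548.06 -195.16  121.84] [-0.4  0.  -0.6] 2.0
0.1205 e [ 548.06 -195.17  120.33] [ 0.7  0.2 -0.5] 2.25
0.119 e [ 548.08 -195.19  118.86] [-0.6  0.7  0.2] 2.5
0.1175 e [ 548.06 -195.17  117.34] [-0.3  0.5  0.4] 2.75
0.116 e [ 548.07 -195.19  115.82] [-1.   0.6 -1.4] 3.0
0.1145 e [ 548.09 -195.18  114.36] [-0.2  0.8 -1.7] 3.25
0.113 e [ 548.07 -195.15  112.85] [0.7 0.1 0.2] 3.5
0.1115 e [ 548.07 -195.18  111.34] [ 0.2  1.2 -0.3] 3.75
0.11 e [ 548.08 -195.12  109.83] [-0.4 -0.8  0.1] 4.0
0.1085 e [ 548.07 -195.18  108.34] [-0.4  1.   0.1] 4.25
0.107 e [ 548.06 -195.18  106.84] [ 0.4  0.2 -0.3] 4.5
0.1055 e [ 548.09 -195.15  105.38] [-0.3  0.7  0. ] 4.75
0.104 e [ 548.
[... 636 characters left out ...]
-0.4  6.1] 7.75
0.093 e [ 548.27 -195.42   93.25] [-0.3 -0.5  7. ] 8.0
0.0922 e [ 548.25 -195.42   92.54] [-0.9 -0.4  7.2] 8.25
0.0914 e [ 548.29 -195.43   91.83] [-0.6  0.5  7.1] 8.5
0.0906 e [ 548.3  -195.45   91.11] [-0.5  0.3  7.4] 8.75
0.0898 e [ 548.25 -195.4    89.6 ] [ 0.8 -1.   4.4] 9.0
0.089 e [ 548.26 -195.41   88.97] [-0.2 -0.7  4.8] 9.25
0.0882 e [ 548.26 -195.42   88.47] [-0.8 -0.3  6.9] 9.5
0.0874 e [ 548.26 -195.43   88.43] [-2.9 -0.1 10.4] 9.75
0.0866 e [ 548.32 -195.4    88.43] [-3.6 -0.8 14.5] 10.0
0.0858 e [ 548.32 -195.45   88.41] [-4.1 -0.6 17.7] 10.25
0.085 e [ 548.32 -195.43   88.38] [-6.8  0.5 21.1] 10.5
0.013202093551849196 [0.21728619 1.30934886 0.03980176] 28.1167
```

```bash
python3 - <<'E'
from h import *
q=down(np.radians(11.3)); X=[.5482,-.1952]; f0=np.array([.24,-.27,-1.42])
for z in (.0882,.0890,.0896):
    movel([*X,z],q,.02); pause(.1); print(z,np.round(np.array(read_eef_pos())*1000,2),(np.array(read_ft_force())-f0).round(1),np.round(read_ft_torque(),2))
b=snap('wrist','w7'); a=snap('side','s7'); print(proj('side',[*X,.1]),proj('wrist',[*X,.104]),read_time_s())
p=proj('side',[*X,.1]).astype(int); c=a[p[1]-45:p[1]+45,p[0]-60:p[0]+60]
cv2.imwrite('pics/g7.png',np.hstack([cv2.resize(b[100:300,140:370],(440,383)),cv2.resize(c,(360,383),interpolation=2)])[:,:,::-1])
E
```

```text
0.0882 [ 548.27 -195.39   88.43] [-1.   0.2  9.2] [-0.24  0.15 -0.  ]
0.089 [ 548.25 -195.34   88.7 ] [ 0.4 -1.2  5.5] [-0.36 -0.14  0.01]
0.0896 [ 548.25 -195.38   89.58] [ 1.7 -1.3  4.4] [-0.47 -0.23  0.01]
[275.63688985 116.91923064] [254.31186367 241.40511548] 29.325
```

View pics/g7.png

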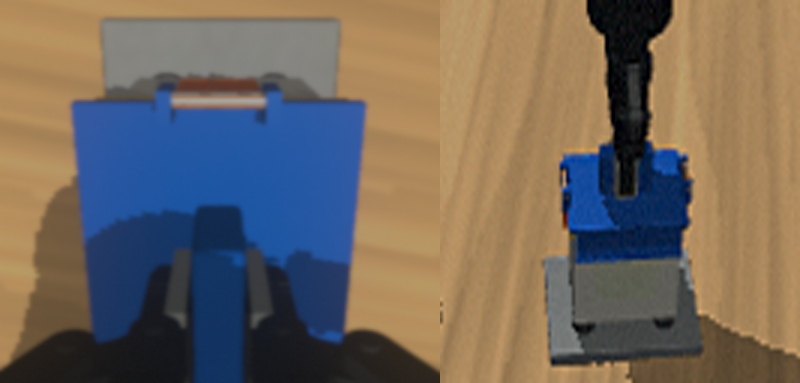

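```bash
python3 - <<'E'
from h import *
q=down(np.radians(11.3)); X=[.5482,-.1952]; f0=np.array([.24,-.27,-1.42])
for z in (.0904,.0912,.0920):
    movel([*X,z],q,.015); pause(.1); f=np.array(read_ft_force())-f0; print(z,np.round(np.array(read_eef_pos())*1000,2),f.round(1),np.round(read_ft_torque(),2),read_time_s())
    if f[2]<-3: break
E
```

```text
0.0904 [ 548.19 -195.35   89.75] [ 3.7 -2.  -2.2] [-0.73 -0.83  0.02] 29.675
0.0912 [ 548.13 -195.36   89.82] [ 5.1 -4.3 -6.5] [-0.8  -1.15 -0.01] 30.025
```

Pulling up 6.5 N leaves the cover held with 1.3 mm of play, so it is clipped. I'll press once more, release and check.

```bash
python3 - <<'E'
from h import *
q=down(np.radians(11.3)); X=[.5482,-.1952]; f0=np.array([.24,-.27,-1.42])
for z in (.0890,.0870,.0855):
    movel([*X,z],q,.02); print(z,(np.array(read_ft_force())-f0).round(1),np.round(read_eef_pos()[2],4))
movel([*X,.0888],q,.02); pause(.1)
print((np.array(read_ft_force())-f0).round(1))
move_gripper(.045); movel([*X,.16],q,.12); y=np.radians(11.3)
movel([X[0]-.06*np.cos(y),X[1]-.06*np.sin(y),.24],q,.2); pause(.2)
P=camera_params('wrist'); b=snap('wrist','w8'); a=snap('side','s8'); print(read_time_s())
for n,z in (('cover_rib',.120),('cover_foot',.078)):
    for c in('wrist','side'): print(n,c,[(round(r['confidence'],2),onz(c,r['at'],z,P if c=='wrist' else None).round(4)) for r in tip_of(c,n)[:4]])
for z in (.104,.1055): print([r for r in rects(b,'blue','wrist',z,P,800)])
p=proj('side',[*X,.1]).astype(int); c=a[p[1]-40:p[1]+40,p[0]-45:p[0]+45]
w=proj('wrist',[*X,.1],P).astype(int); d=b[max(0,w[1]-100):w[1]+100,w[0]-100:w[0]+100]
cv2.imwrite('pics/g8.png',np.hstack([cv2.resize(d,(400,400)),cv2.resize(c,(400,400),interpolation=2)])[:,:,::-1])
E
```

```text
0.089 [ 0.5 -2.1  5.4] 0.0895
0.087 [-0.  -1.7  9.2] 0.0885
0.0855 [-3.3 -0.6 16.3] 0.0884
[ 0.9 -1.8  4.9]
33.3
cover_rib wrist [(0.9, array([0.3911, 0.0685, 0.12  ])), (0.84, array([ 0.5467, -0.1931,  0.12  ]))]
cover_rib side [(0.87, array([0.5409, 0.3891, 0.12  ])), (0.63, array([ 0.5515, -0.1974,  0.12  ])), (0.33, array([ 0.5372, -0.0436,  0.12  ]))]
cover_foot wrist [(0.7, array([0.3802, 0.0852, 0.078 ])), (0.6, array([ 0.5452, -0.1952,  0.078 ]))]
cover_foot side [(0.94, array([0.347 , 0.2048, 0.078 ])), (0.65, array([ 0.5482, -0.19  ,  0.078 ])), (0.58, array([0.5434, 0.4019, 0.078 ]))]
[(0.3861, 0.0703, 58.0, 46.4, -33.46), (0.5464, -0.1945, 125.0, 83.2, 11.16)]
[(0.3871, 0.0689, 57.7, 46.2, -33.46), (0.5465, -0.1945, 124.3, 82.8, 11.16)]
```

View pics/g8.png

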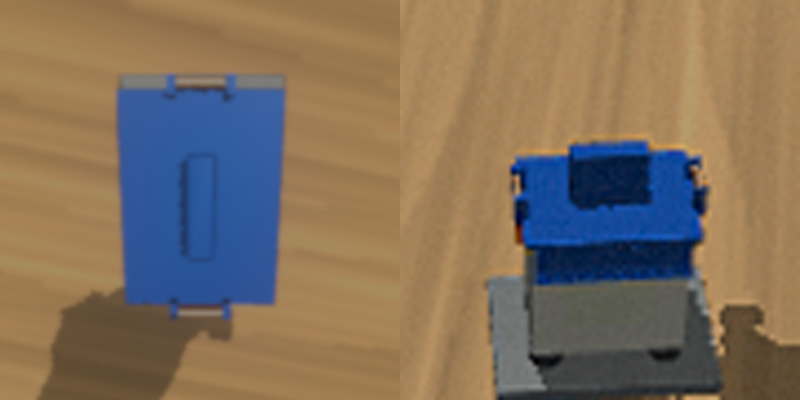

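```bash
python3 - <<'E'
from h import *
y=np.radians(11.3); q=down(y); X=np.array([.5482,-.1952]); u=np.array([np.cos(y),np.sin(y)])
move_gripper(0)
for s in (-.045,.045):
    A=X+s*u
    if read_time_s()>39.5: print('skip'); break
    movel([*A,.125 if s<0 else .135],q,.25); movel([*A,.096],q,.12)
    f0=np.mean([read_ft_force() for _ in range(3)],0); z=.096
    while z>.080 and read_time_s()<42.5:
        z-=.0014; movel([*A,z],q,.02); f=np.array(read_ft_force())-f0
        print(round(z,4),np.round(read_eef_pos()[2]*1000,2),f.round(1),round(read_time_s(),2))
        if f[2]>11 or np.linalg.norm(f)>16: break
    movel([*A,.15],q,.3)
E
```

```text
0.0946 95.53 [-0.5  1.1  0.3] 35.26
0.0932 93.22 [-0.2  0.4 -0.7] 35.51
0.0918 91.61 [-0.7  0.4  0.1] 35.76
0.0904 90.21 [-0.5  0.9  0.3] 36.01
0.089 88.91 [-0.7  0.9 -0.9] 36.26
0.0876 88.0 [-2.8  1.3  4.3] 36.51
0.0862 87.49 [-3.4  1.   8.3] 36.76
0.0848 87.45 [-7.   2.1 16.7] 37.01
0.0946 95.26 [-3.7  0.   2.8] 38.62
0.0932 93.55 [-3.2 -0.9  3.1] 38.87
0.0918 91.79 [-1.5 -1.3  2.6] 39.12
0.0904 90.17 [-1.  -1.5  2.4] 39.37
0.089 88.82 [-1.6 -0.8  0.5] 39.62
0.0876 87.98 [-1.9  0.2  3.6] 39.87
0.0862 87.52 [-3.9 -0.2  8.8] 40.12
0.0848 87.48 [-6.9 -0.3 15.3] 40.37
```

```bash
python3 - <<'E'
from h import *
print(read_eef_pos(),read_time_s()); sign_off()
E
```

```text
[ 0.59509581 -0.18599625  0.15242018] 40.7333
the job is handed in; nothing more can be done
```

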